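# Tip the power pack onto its charging dock and press it home

## Task

Put the power pack on charge: slide it, standing, up against the dock's low front edge, then push high on it so that it tips over that edge and lies on its side on the dock, contacts forward. Then push it along the dock until the contact carriage is all the way in, and there press it firmly for a moment with about 12 N. Never push the pack with more than 25 N, never lift it, and leave the glue stick, tape measure and stapler where they stand.

Things in the scene. Friction and masses are not known exactly. Their poses are not given: they have to be found in the camera images.
- dock: Fixed black charging dock, 156 mm long (x) by 154 mm wide (y). Origin: middle of its straight front edge, at worktop level; +x runs from that edge into the dock, z up. Its flat bed is a 10 mm high slab that begins at the front edge (x = 0): this step is the low stop for tipping. Grey side rails, inner faces at y = +-66 mm, tops 19 mm above the worktop, run from front to back.
- head_clamp (a point): Nominal place of the contact carriage's face when fully out: on the bed's middle line, 105 mm from the front edge. The real face may be up to 6 mm nearer or farther, as the grey head that holds it (80 mm wide, top 64 mm above the worktop) is clamped by eye and not measured: find it by feel. Axes as the dock's.
- pack: Loose power pack, a white rounded block with black foot band and orange stripe, 96 mm (its x) by 100 (y) by 100 (z), 0.4 to 0.65 kg, too wide to grip. Origin: centre of its underside. It starts upright before the dock: +x faces the dock, front face 12 to 37 mm from the dock's front edge, within 4 mm sideways and 0.06 rad of square. Brass contacts are on its top (+z) face.
- pack_center (a point): Centre of the pack, same axes. Tipped onto the dock its +z points along the dock's +x, its -x up, and its former underside faces out of the dock, at first about 10 mm before the front edge, as it turns about the step's top edge. Its balance point is near 47 degrees of tilt; from there it drops the rest (about 20 mm) by itself.
- pack_front (a point): Point on the pack's front face (the face toward the dock), 5 mm above its underside, mid-width. Same axes as the pack.
- contact (a joint): Orange contact carriage, 60 mm wide, 19 to 53 mm above the worktop, sliding along the dock's x in the head: 0 = fully out (toward the front), 0.012 m = fully in, at a hard stop. It has no spring: stiff friction of about 3 N, it stays where left. It starts 0 to 4 mm in. Sliding the pack on the bed takes some 2 to 7 N besides.
- glue_stick_mid (a point): Middle of a standing white and green glue stick, 28 mm round, 95 mm tall, left of the dock. Leave it alone.
- tape_measure_mid (a point): Middle of a yellow tape measure, 40x69x58 mm, right of the dock. Leave it alone.
- stapler_mid (a point): Middle of a black stapler, 149x38x64 mm, right of the dock. Leave it alone.
Things that resemble listed ones, but are neither listed nor needed, are in the scene too. Of the things like the pack, leave any that is green or red; of the rest the larger one is meant.

How it is judged:
On the way, in this order (a step that is already met when the one before it is completed fails the run):
1. the pack, still upright, stands against the dock's front edge (front face within 4 mm of it) (angle between pack_center's own z axis and vertical below 0.12 rad and x of pack_front in the frame of dock above -0.004 m and z of pack_front in the frame of dock below 0.015 m), for 0.1 s.
2. the pack lies on its side on the dock between the rails, contacts forward (angle between the z axis of pack_center and the x axis of dock, either way round below 0.12 rad and angle between pack_center's own x axis and vertical above 3 rad and z of pack_center in the frame of dock between 0.05 and 0.065 m and y of pack_center in the frame of dock between -0.018 and 0.018 m and x of pack_center in the frame of dock above 0.025 m and not (value of joint contact above 0.0105 m)), for 0.2 s.
3. the pack is pressed with at least 8 N with the contact carriage all the way in (within 1.5 mm) (angle between the z axis of pack_center and the x axis of dock, either way round below 0.12 rad and angle between pack_center's own x axis and vertical above 3 rad and z of pack_center in the frame of dock between 0.05 and 0.065 m and y of pack_center in the frame of dock between -0.018 and 0.018 m and x of pack_center in the frame of dock above 0.025 m and value of joint contact above 0.0105 m and contact force between any of the fingers, the arm and pack above 8 N), for 0.2 s.
At the end, for the whole second after the job is handed in: The pack lies at rest on its side on the dock's bed between the rails (square within 0.12 rad, within 18 mm of the dock's middle line), contacts forward, and the contact carriage is within 1.5 mm of fully in; the pack was pressed there with at least 8 N for 0.2 s (angle between the z axis of pack_center and the x axis of dock, either way round below 0.12 rad and angle between pack_center's own x axis and vertical above 3 rad and z of pack_center in the frame of dock between 0.05 and 0.065 m and y of pack_center in the frame of dock between -0.018 and 0.018 m and x of pack_center in the frame of dock above 0.025 m and value of joint contact above 0.0105 m and x of pack_center in the frame of dock above 0.054 m and linear speed of pack below 0.01 m/s); the robot touches nothing.
It fails at once if the pack is pushed with more than 25 N (contact force between any of the fingers, the arm and pack above 25 N).
It fails at once if the pack is lifted (its centre rises more than 105 mm above the worktop) (height (world z) of pack_center above 0.105 m).
It fails at once if the glue stick, tape measure or stapler is moved more than 15 mm (distance of any of glue_stick_mid, tape_measure_mid, stapler_mid from where it was at the start of the episode above 0.015 m).
It also fails if it takes over 72 s, if anything falls off the work surface, if the arm or the gripper's body presses on something with over 40 N, if the wrist force passes 120 N, or if a joint passes its speed limit or range.

## Robot

A 6-joint arm with a two-finger parallel gripper is mounted at the origin on the work surface; the furniture and walls round the work are solid. World frame = base frame: x ahead of the robot, y to its left, z up, the work surface at z = 0. Lengths are in m, angles in rad, forces in N, time in s.
With the tool pointing down it reaches from about 0.375 to 0.9 m from the base axis. Payload 3.1 kg.
Tool frame: the origin (TCP) lies between the finger pads; the fingertips stand 8 mm ahead of it and the grasp point (between the pads) lies 11 mm behind it; z points along the fingers, y is the line along which they close (so a half turn about z gives the same grasp; the last joint's range is limited). The gripper opens to 87 mm and grips with 3 to 60 N. Pads are 19 mm wide; open, the fingers measure 117 mm over their backs; the gripper's body (75 mm by 190 mm) begins 51 mm behind the grasp point.
Start: joints at [1.058, 0.527, 1.433, -0, 1.181, -0.178], TCP at [0.205, 0.59, 0.231] pointing down, gripper open.
Joint ranges: [-3.08, 3.08], [-0.75, 2.2], [0.22, 2.44], [-1.43, 4.57], [0, 2.65], [-2.85, 2.85]. Speed limits (rad/s): [2.79, 2.79, 3.14, 3.14, 3.14, 3.14].

## Interface

Orientations are given as a unit quaternion [x, y, z, w].
In Python, from rig import robot, vision, job gives the robot as it stands.
- The arm moves only by the shell command python3 -m handwheel 'ROWS' [OPENING] [FORCE]. ROWS is JSON, a list of rows, each a list of 4 numbers: the shift along the tool's x, y, z as a fraction of full scale, then the turn about the tool's z as a fraction of full scale. A call has 1 to 20 rows; each row is the pose to reach, as a shift and turn from the pose commanded when the call began, along the tool's axes at that moment, turning the shorter way round; what a row does not reach only later rows make up. Full scale, the value 1, is 300 mm for a shift and 2 pi rad for a turn. A row lasts 1/12 s, in which the tool goes at most 41.7 mm and 7.16 degrees, less where a joint would pass 70% of its speed; a pose out of reach is approached as far as the arm can. A call with a number of a shift or a turn outside -1 to 1 is refused whole. A call with a gripper value outside its range is refused whole. OPENING is the opening in per cent of the stroke, from 0 (shut) to 100 (fully open), set as the call begins (- or left out, the last holds). The fingers move at their own pace and stop on an object; FORCE is the grip in N (left out, the last holds). Time passes only in rows, so rows that repeat a pose let the fingers close. It gives the time, the measured TCP pose, the force, the opening and the grip force at its end, in the units of the state.
- robot.get_obs(): the state, without advancing time (a new reading comes with each control period).
- vision.camera(name): name is "scene" or "top" or "wrist"; returns a dict with "frame" (384x512x3 uint8, red, green, blue), "K" (3x3 intrinsics, pixels), "cam_to_world" (4x4, takes a point from camera to world coordinates); the wrist camera has in their place "hand_eye" (4x4, takes a point from camera to tool coordinates, whose origin is the TCP and whose axes are the flange's). Camera axes: x right, y down, z forward; pixel columns grow to the right and rows downward; lengths in m; the calibration is good to about 2 mm. A picture is of the moment at which its call begins: read the wrist's pose just before it. There is no depth.
- job.hand_in(): hands the job in; it is judged then, once.
Trained networks look in the newest picture that a camera, given by its name, has taken for a name from the list of things; names that differ only in an ending like _2 or _b are one class to them, and where a whole thing is asked for, a point or a joint stands for the part that bears it (a point fixed in the world has none). Each returns a list of dicts, best first, with "conf" (0 to 1); they miss things now and then, are a little off and sometimes report something else, mostly with a low value. They report only what shows in the picture. A call takes as long as a camera call. They do not tell look-alikes from the thing itself.
- vision.look_for(camera, label): "point" ([row, column] in pixels, amid what is visible of it).
- vision.outline_of(camera, label): "mask" (384x512 bool, what is visible of it) and "point" ([row, column] in pixels, amid what is visible of it).
The state is a dict: "time": time; "q": joint angles; "joint_velocities": joint speeds; "joint_torque": joint torques, N m; "position": TCP position; "tool_rot": TCP orientation; "ft_force": force on the tool from outside, world axes, zero at the start; "moment": the same for the moment, N m; "grip_width": finger opening in m; "grip_force": force on a finger pad.
Only numpy, scipy, OpenCV 4.12 (cv2) and the standard library are available. Lean on these libraries where they do the work, as an engineer would, in place of code of your own. Each camera call takes 0.05 s, during which the arm holds its last target. There are 200 camera calls.

## Working session

There is one attempt and no reset: what is moved stays moved. The work goes in short steps, Python scripts to look and compute and a shell command to move; the robot and the scene stay as the last step left them, time stands still between calls to the robot, and variables do not carry over. Pictures are saved under pics/ and viewed, at most 10 in all, crops included, and the job is handed in when it is done.

```bash
mkdir -p pics; python3 - <<'E'
from rig import robot,vision
import cv2,numpy as np
o=robot.get_obs();print(o)
ims=[]
for c in("scene","top"):
    d=vision.camera(c);cv2.imwrite(f"pics/{c}0.png",d["frame"][:,:,::-1])
    np.savez(c+".npz",K=d["K"],T=d["cam_to_world"],f=d["frame"])
    print(c,d["K"].tolist(),np.round(d["cam_to_world"],3).tolist())
    for l in("dock","pack","contact","glue_stick_mid","tape_measure_mid","stapler_mid"):
        for r in vision.outline_of(c,l)[:4]:
            m=r["mask"]
            print(c,l,round(r["conf"],2),r["point"],m.sum())
E
```

```text
{'time': 0.0, 'q': array([ 1.05752914e+00,  5.28460577e-01,  1.43391601e+00,  1.40075446e-05,
        1.18137255e+00, -1.78518419e-01]), 'joint_velocities': array([ 0.00030369,  0.00344819, -0.0002254 ,  0.00146724, -0.0005589 ,
       -0.00080891]), 'joint_torque': array([ 1.65426968e-04, -4.40042710e+01, -1.76591098e+01,  6.32177596e-02,
        5.82849118e-02, -1.38368659e-04]), 'position': array([0.20495438, 0.58968116, 0.22957068]), 'tool_rot': array([ 1.66596535e-01,  9.86024560e-01, -1.01218688e-03, -3.71657140e-04]), 'ft_force': array([-0.58996752, -0.23209051, -0.57395627]), 'moment': array([-0.04313238, -0.01417027,  0.01068173]), 'grip_force': 0.0, 'grip_width': 0.08694980976784666}
scene [[499.7811883536171, 0.0, 258.17500855279064], [0.0, 499.7811883536171, 188.84345518946213], [0.0, 0.0, 1.0]] [[0.73, -0.296, 0.616, -0.201], [-0.683, -0.317, 0.658, -0.946], [0.0, -0.901, -0.434, 0.491], [0.0, 0.0, 0.0, 1.0]]
scene dock 0.84 [208.6, 327.6] 1754
scene pack 0.91 [255.0, 216.3] 5292
scene pack 0.88 [196.4, 265.2] 3773
scene pack 0.79 [198.3, 178.8] 1637
scene pack 0.55 [164
[... 189 characters left out ...]

scene tape_measure_mid 0.8 [244.2, 316.0] 1232
scene stapler_mid 0.94 [229.6, 377.0] 2647
top [[425.20946979101484, 0.0, 255.67990533673068], [0.0, 425.20946979101484, 192.3009243413777], [0.0, 0.0, 1.0]] [[0.145, -0.963, 0.226, 0.218], [-0.989, -0.141, 0.036, -0.295], [-0.003, -0.229, -0.973, 0.909], [0.0, 0.0, 0.0, 1.0]]
top dock 0.87 [157.1, 313.8] 3946
top pack 0.96 [201.1, 152.5] 1683
top pack 0.93 [198.9, 283.2] 2778
top pack 0.9 [244.3, 205.5] 1268
top pack 0.69 [300.0, 311.7] 3103
top contact 0.81 [135.9, 330.9] 342
top glue_stick_mid 0.54 [168.0, 235.2] 310
top tape_measure_mid 0.56 [223.9, 351.7] 762
top stapler_mid 0.83 [175.8, 379.3] 1258
top stapler_mid 0.39 [198.9, 280.9] 2775
```

View pics/scene0.png

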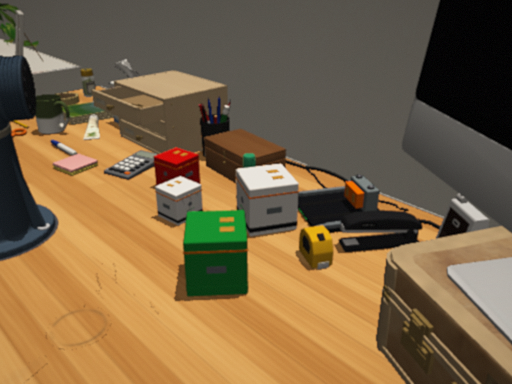

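View pics/top0.png

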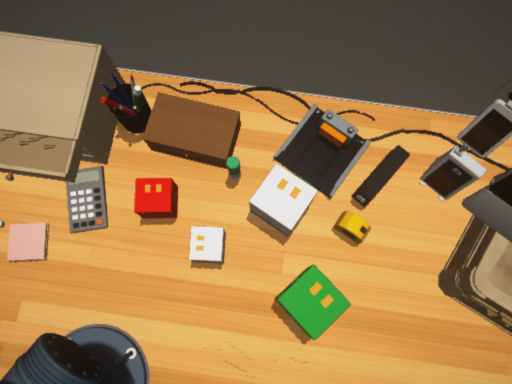

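Top view: the large white pack is at about (283,199) with the dock just beyond it at (320,150). The green, red and small white packs are decoys. Glue stick is at (233,167), tape measure at (352,224), stapler at (380,176). Next I'll fit the poses.

```bash
cat >h.py <<'E'
import numpy as np,cv2
from scipy.optimize import minimize
def proj(K,T,P):
    P=np.asarray(P,float);c=(P-T[:3,3])@T[:3,:3];p=c@K.T;return p[:,:2]/p[:,2:]
def ray(K,T,uv,z):
    uv=np.atleast_2d(uv);d=np.c_[(uv-K[[0,1],[2,2]])/K[0,0],np.ones(len(uv))]@T[:3,:3].T
    return T[:3,3]+d*((z-T[2,3])/d[:,2])[:,None]
def place(p,L):
    c,s=np.cos(p[2]),np.sin(p[2]);L=np.asarray(L,float)
    return np.c_[p[0]+c*L[:,0]-s*L[:,1],p[1]+s*L[:,0]+c*L[:,1],L[:,2]]
def box(x0,x1,y0,y1,z0,z1):return [(x,y,z) for x in(x0,x1) for y in(y0,y1) for z in(z0,z1)]
def render(p,parts,K,T):
    m=np.zeros((384*4,512*4),np.uint8)
    for b in parts:
        h=cv2.convexHull(np.round(proj(K,T,place(p,b))*4+1.5).astype(np.int32));cv2.fillConvexPoly(m,h,1)
    return cv2.resize(m*255.,(512,384),interpolation=cv2.INTER_AREA)/255
PACK=[box(-.048,.048,-.05,.05,0,.1)]
DOCK=[box(0,.156,-.077,.077,0,.010),box(0,.156,.066,.077,0,.019),box(0,.156,-.077,-.066,0,.019)]
E
python3 - <<'E'
from h import *
from rig import vision
z={c:np.load(c+".npz") for c in("top","scene")}
pm={}
for c,pt in(("top",(199,283)),("scene",(196,265))):
    vision.camera(c)
    pm[c]=min(vision.outline_of(c,"pack"),key=lambda r:np.hypot(*(np.array(r["point"])-pt)))["mask"]
    if c=="top": dm=vision.outline_of(c,"dock")[0]["mask"]
def cost(p): return sum(np.abs(render(p,PACK,z[c]["K"],z[c]["T"])-pm[c]).sum() for c in pm)
K,T=z["top"]["K"],z["top"]["T"]
g=ray(K,T,[(283,199)],.08)[0]
best=min((minimize(cost,[g[0],g[1],a],method="Nelder-Mead",options=dict(initial_simplex=np.array([g[0],g[1],a])+np.array([[0,0,0],[.02,0,0],[0,.02,0],[0,0,.2]]))) for a in(-.4,-.7,-1.)),key=lambda r:r.fun)
p=best.x;print("pack",p,best.fun)
def dc(q):
    r=np.maximum.reduce([render(q,DOCK,K,T)]); r=r*(1-pm["top"])
    return np.abs(r-dm)[~pm["top"]].sum()
fw=np.array([np.cos(p[2]),np.sin(p[2])]);
s=np.r_[p[:2]+fw*.07,p[2]]
DOCK.append(box(.105,.15,-.04,.04,0,.064))
b=minimize(dc,s,method="Nelder-Mead",options=dict(initial_simplex=s+np.array([[0,0,0],[.01,0,0],[0,.01,0],[0,0,.1]])))
q=b.x;print("dock",q,b.fun);np.save("q.npy",np.r_[p,q])
im=z["top"]["f"][:,:,::-1][90:250,220:420].copy();im=cv2.resize(im,None,fx=4,fy=4,interpolation=cv2.INTER_CUBIC)
def dl(pp,parts,col):
    for bb in parts:
        u=((proj(K,T,place(pp,bb))-[220,90]+.5)*4).astype(int)
        for i in range(8):
            for k in(1,2,4):
                if i<i^k: cv2.line(im,tuple(map(int,u[i])),tuple(map(int,u[i^k])),col,1)
dl(p,PACK,(0,0,255));dl(q,DOCK[:3],(0,255,0))
cv2.imwrite("pics/fit.png",im)
for n,px in(("glue",(235,168)),("tape",(351.7,223.9)),("stap",(380,176))):
    w=ray(K,T,[px],.05)[0][:2]-q[:2];c,s_=np.cos(q[2]),np.sin(q[2]);print(n,c*w[0]+s_*w[1],-s_*w[0]+c*w[1])
w=p[:2]-q[:2];print("pack in dock",c*w[0]+s_*w[1],-s_*w[0]+c*w[1],p[2]-q[2])
E
```

```text
pack [ 0.40754939 -0.31906282 -0.46882055] 311.9375
dock [ 0.47473551 -0.35515254 -0.49647563] 1142.0
glue -0.07754052334280379 0.1197218813700346
tape -0.02939900174516337 -0.1429599887917397
stap 0.09017360132122414 -0.13393299796170005
pack in dock -0.076265125872569 -0.00027024829332330386 0.02765507546349044
```

View pics/fit.png

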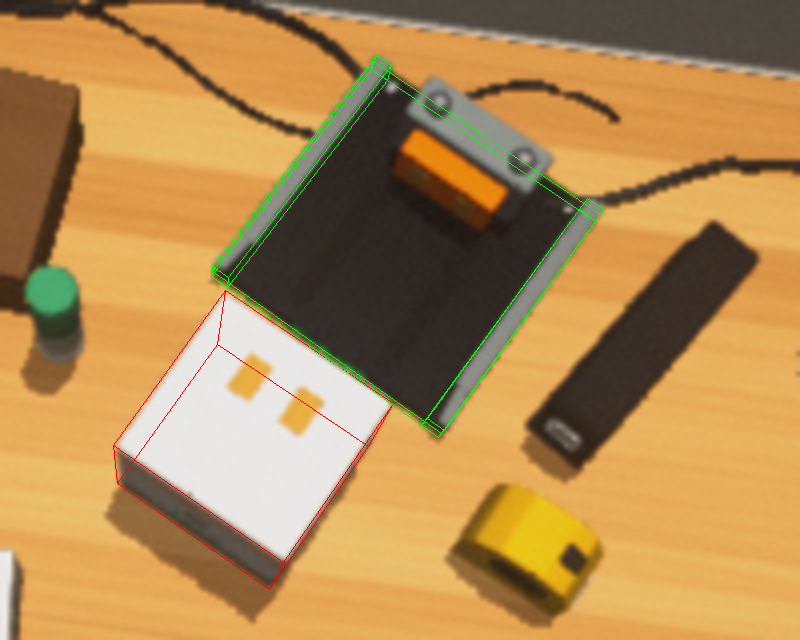

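The fit is good: in the dock frame the pack is at (-0.076, 0) with a gap of about 28 mm and a yaw of +0.028 rad. I still need the cabinet's position and height to pick a safe route.

```bash
python3 - <<'E'
from h import *
for c,pts in(("scene",[(168,150),(162,97),(227,82),(228,128),(124,135),(120,82),(285,163),(285,150),(205,140)]),("top",[(70,175),(75,138),(103,43),(5,170),(5,130),(118,70),(235,165),(150,95)])):
    z=np.load(c+".npz")
    for u in pts: print(c,u,[np.round(ray(z["K"],z["T"],[u],h)[0][:2],2).tolist() for h in(0,.1,.2)])
E
```

```text
scene (168, 150) [[0.48, 0.14], [0.34, -0.08], [0.21, -0.3]]
scene (162, 97) [[0.77, 0.6], [0.57, 0.29], [0.37, -0.03]]
scene (227, 82) [[1.09, 0.62], [0.83, 0.3], [0.56, -0.02]]
scene (228, 128) [[0.72, 0.17], [0.53, -0.06], [0.35, -0.28]]
scene (124, 135) [[0.46, 0.33], [0.32, 0.07], [0.19, -0.19]]
scene (120, 82) [[0.77, 0.91], [0.57, 0.53], [0.38, 0.16]]
scene (285, 163) [[0.65, -0.14], [0.48, -0.3], [0.3, -0.47]]
scene (285, 150) [[0.71, -0.08], [0.53, -0.25], [0.34, -0.43]]
scene (205, 140) [[0.6, 0.13], [0.44, -0.09], [0.28, -0.31]]
top (70, 175) [[0.41, 0.15], [0.39, 0.1], [0.37, 0.05]]
top (75, 138) [[0.5, 0.16], [0.46, 0.11], [0.43, 0.06]]
top (103, 43) [[0.74, 0.15], [0.68, 0.1], [0.63, 0.05]]
top (5, 170) [[0.4, 0.3], [0.38, 0.23], [0.36, 0.17]]
top (5, 130) [[0.49, 0.32], [0.46, 0.26], [0.43, 0.19]]
top (118, 70) [[0.68, 0.1], [0.63, 0.06], [0.57, 0.01]]
top (235, 165) [[0.48, -0.21], [0.46, -0.22], [0.43, -0.23]]
top (150, 95) [[0.62, 0.01], [0.58, -0.02], [0.53, -0.05]]
```

```bash
python3 -m handwheel '[[0,0,-0.233,0],[0,0,-0.233,0],[-0.657,-0.618,-0.233,0],[-0.657,-0.618,-0.233,0],[-0.657,-0.618,-0.233,0],[-0.657,-0.618,-0.233,0],[-0.657,-0.618,-0.233,0],[-0.657,-0.618,-0.233,0],[-0.657,-0.618,-0.233,0],[-0.657,-0.618,-0.233,0.0257],[-0.657,-0.618,-0.233,0.0257],[-0.657,-0.618,-0.233,0.0257]]' 70 10
```

```text
time: 1.95
position: [0.331, 0.3498, 0.3007]
tool_rot: [0.247, 0.969, 0.0, 0.0]
ft_force: [-0.1, -0.0, -0.0]
grip_width: 0.0615
grip_force: 0.0
```

```bash
python3 -m handwheel '[[-0.78,-0.677,0,0],[-0.78,-0.677,0,0],[-0.78,-0.677,0,0],[-0.78,-0.677,0,0],[-0.78,-0.677,0,0],[-0.78,-0.677,0,0],[-0.78,-0.677,0,0],[-0.78,-0.677,0,0],[-0.78,-0.677,0,0],[-0.78,-0.677,0,0]]'
cat >d.py <<'E'
from rig import robot;import numpy as np
from scipy.spatial.transform import Rotation as R
o=robot.get_obs();q=np.load("q.npy")[3:];c,s=np.cos(q[2]),np.sin(q[2]);w=o["position"][:2]-q[:2]
X=R.from_quat(o["tool_rot"]).as_matrix()[:,0];f=o["ft_force"]
print("t %.1f tcp in dock mm"%o["time"],np.round(1e3*np.array([c*w[0]+s*w[1],-s*w[0]+c*w[1],o["position"][2]]),1),"toolx yaw err deg",round(np.degrees(np.angle(np.exp(1j*(np.arctan2(X[1],X[0])-q[2]-np.pi)))),2),"F dock",np.round([c*f[0]+s*f[1],-s*f[0]+c*f[1],f[2]],2),"w",round(o["grip_width"],4))
E
python3 d.py
```

```text
time: 2.78
position: [0.4398, 0.06, 0.3004]
tool_rot: [0.246, 0.969, 0.0, -0.0]
ft_force: [0.4, 0.1, -0.4]
grip_width: 0.0609
grip_force: 0.0
t 2.8 tcp in dock mm [-228.5  348.4  300.4] toolx yaw err deg -0.07 F dock [ 0.32  0.24 -0.44] w 0.0609
```

```bash
python3 -m handwheel '[[-0.2,-0.9,0,0],[-0.2,-0.9,0,0],[-0.2,-0.9,0,0],[-0.2,-0.9,0,0],[-0.2,-0.9,0,0],[-0.2,-0.9,0,0],[-0.2,-0.9,0,0],[-0.2,-0.9,0,0],[-0.2,-0.9,0,0]]' && python3 -m handwheel '[[-0.028,-0.261,0,0],[-0.028,-0.261,0,0],[-0.028,-0.261,0,0],[-0.028,-0.261,0.82,0],[-0.028,-0.261,0.82,0],[-0.028,-0.261,0.82,0],[-0.028,-0.261,0.82,0],[-0.028,-0.261,0.82,0],[-0.028,-0.261,0.82,0],[-0.028,-0.261,0.82,0],[-0.028,-0.261,0.82,0],[-0.028,-0.261,0.82,0]]'; python3 d.py
```

```text
time: 3.53
position: [0.3638, -0.205, 0.3004]
tool_rot: [0.246, 0.969, 0.001, -0.0]
ft_force: [-0.4, 0.8, 0.6]
grip_width: 0.0606
grip_force: 0.0
time: 4.53
position: [0.3351, -0.2778, 0.056]
tool_rot: [0.245, 0.97, -0.0, 0.001]
ft_force: [-0.2, -0.6, 1.0]
grip_width: 0.0607
grip_force: 0.0
t 4.5 tcp in dock mm [-159.6    1.5   56. ] toolx yaw err deg 0.14 F dock [ 0.1  -0.6   0.97] w 0.0607
```

```bash
python3 -m handwheel '[[-0.03,0,0.01,0],[-0.06,0,0.01,0],[-0.067,0,0.01,0],[-0.073,0,0.01,0],[-0.08,0,0.01,0],[-0.087,0,0.01,0],[-0.093,0,0.01,0],[-0.1,0,0.01,0],[-0.107,0,0.01,0],[-0.113,0,0.01,0],[-0.12,0,0.01,0]]';python3 d.py;  python3 -m handwheel '[[-0.004,0,0,0],[-0.008,0,0,0],[-0.012,0,0,0],[-0.016,0,0,0],[-0.02,0,0,0],[-0.024,0,0,0]]'; python3 d.py
```

```text
time: 5.45
position: [0.3653, -0.2953, 0.0513]
tool_rot: [0.246, 0.969, 0.0, -0.0]
ft_force: [-3.3, 1.4, 1.9]
grip_width: 0.0611
grip_force: 2.0
t 5.5 tcp in dock mm [-124.7    0.5   51.3] toolx yaw err deg -0.0 F dock [-3.56 -0.34  1.86] w 0.0611
time: 5.95
position: [0.3722, -0.2993, 0.0513]
tool_rot: [0.246, 0.969, -0.0, 0.0]
ft_force: [-2.3, 1.2, -1.5]
grip_width: 0.0615
grip_force: 1.1
t 6.0 tcp in dock mm [-116.8    0.3   51.3] toolx yaw err deg 0.01 F dock [-2.58 -0.08 -1.45] w 0.0615
```

```bash
python3 -m handwheel '[[-0.004,0,0,0],[-0.008,0,0,0],[-0.012,0,0,0],[-0.016,0,0,0],[-0.02,0,0,0],[-0.024,0,0,0]]'; python3 d.py; python3 - <<'E'
from h import *
from rig import vision
d=vision.camera("scene");T=d["cam_to_world"]
im=cv2.resize(d["frame"][140:260,200:440,::-1],None,fx=3.3,fy=3.3,interpolation=cv2.INTER_CUBIC);cv2.imwrite("pics/s1.png",im)
E
```

```text
time: 6.45
position: [0.3784, -0.3025, 0.0514]
tool_rot: [0.246, 0.969, -0.0, 0.0]
ft_force: [-1.6, 1.1, -1.2]
grip_width: 0.0607
grip_force: 1.1
t 6.5 tcp in dock mm [-109.8    0.4   51.4] toolx yaw err deg 0.02 F dock [-1.91  0.23 -1.17] w 0.0607
```

View pics/s1.png

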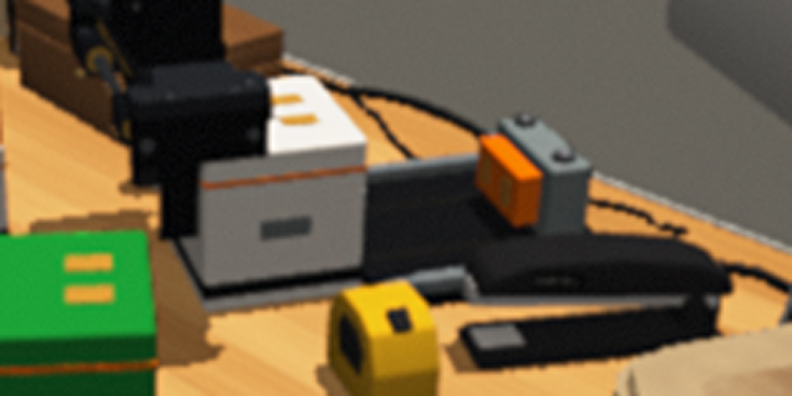

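The pack is upright and nearly at the dock's front edge, with the gripper square behind it. I'll creep until the step is felt.

```bash
python3 -m handwheel '[[-0.003,0,0,0],[-0.006,0,0,0],[-0.006,0,0,0]]'; python3 d.py;python3 -m handwheel '[[-0.003,0,0,0],[-0.006,0,0,0],[-0.006,0,0,0]]'; python3 d.py; 
```

```text
time: 6.75
position: [0.38, -0.3034, 0.0515]
tool_rot: [0.246, 0.969, -0.0, 0.0]
ft_force: [-1.5, 1.2, -0.8]
grip_width: 0.0608
grip_force: 0.9
t 6.8 tcp in dock mm [-107.9    0.4   51.5] toolx yaw err deg 0.02 F dock [-1.9   0.3  -0.82] w 0.0608
time: 7.0
position: [0.3816, -0.3043, 0.0515]
tool_rot: [0.246, 0.969, -0.0, 0.0]
ft_force: [-2.1, 1.4, 1.1]
grip_width: 0.0607
grip_force: 1.2
t 7.0 tcp in dock mm [-106.1    0.3   51.5] toolx yaw err deg 0.01 F dock [-2.48  0.23  1.07] w 0.0607
```

```bash
for i in 1; do python3 -m handwheel '[[-0.003,0,0,0],[-0.005,0,0,0],[-0.005,0,0,0]]'; python3 d.py;python3 -m handwheel '[[-0.003,0,0,0],[-0.005,0,0,0],[-0.005,0,0,0]]'; python3 d.py; done
```

```text
time: 7.25
position: [0.3818, -0.3043, 0.0516]
tool_rot: [0.245, 0.969, 0.0, -0.001]
ft_force: [-5.9, 1.4, 3.5]
grip_width: 0.0605
grip_force: 2.8
t 7.2 tcp in dock mm [-106.     0.4   51.6] toolx yaw err deg 0.02 F dock [-5.84 -1.54  3.45] w 0.0605
time: 7.5
position: [0.3821, -0.3041, 0.0515]
tool_rot: [0.245, 0.969, 0.001, -0.002]
ft_force: [-8.1, 2.3, 4.3]
grip_width: 0.0609
grip_force: 4.0
t 7.5 tcp in dock mm [-105.8    0.7   51.5] toolx yaw err deg 0.04 F dock [-8.17 -1.86  4.25] w 0.0609
```

```bash
python3 -m handwheel '[[0.03,0,0,0],[0.06,0,0,0],[0.06,0,-0.14,0],[0.06,0,-0.14,0],[0.06,0,-0.14,0],[0.06,0,-0.14,0]]'; python3 d.py; python3 - <<'E'
from h import *
from rig import vision
q=np.load("q.npy")[3:];pm={};z={}
for c in("top","scene"):
    z[c]=vision.camera(c);t=proj(z[c]["K"],z[c]["cam_to_world"],place(q,[(-.048,0,.06)]))[0][::-1];print(c,t)
    r=min(vision.outline_of(c,"pack"),key=lambda r:np.hypot(*(np.array(r["point"])-t)));print(r["point"],r["conf"]);pm[c]=r["mask"]
d=z["top"];im=d["frame"][:,:,::-1].copy()
cv2.imwrite("pics/t2.png",cv2.resize(im[90:250,220:420],None,fx=4,fy=4,interpolation=cv2.INTER_CUBIC))
E
```

```text
time: 8.0
position: [0.3686, -0.2976, 0.0939]
tool_rot: [0.246, 0.969, -0.001, 0.001]
ft_force: [-0.4, -0.7, -0.0]
grip_width: 0.0609
grip_force: 0.0
t 8.0 tcp in dock mm [-1.207e+02  1.000e-01  9.390e+01] toolx yaw err deg -0.0 F dock [-0.05 -0.8  -0.05] w 0.0609
top [189.04532036 289.77968554]
[176.6, 321.7] 0.47
scene [191.9929573  279.68379389]
[195.3, 283.7] 0.55
```

View pics/t2.png

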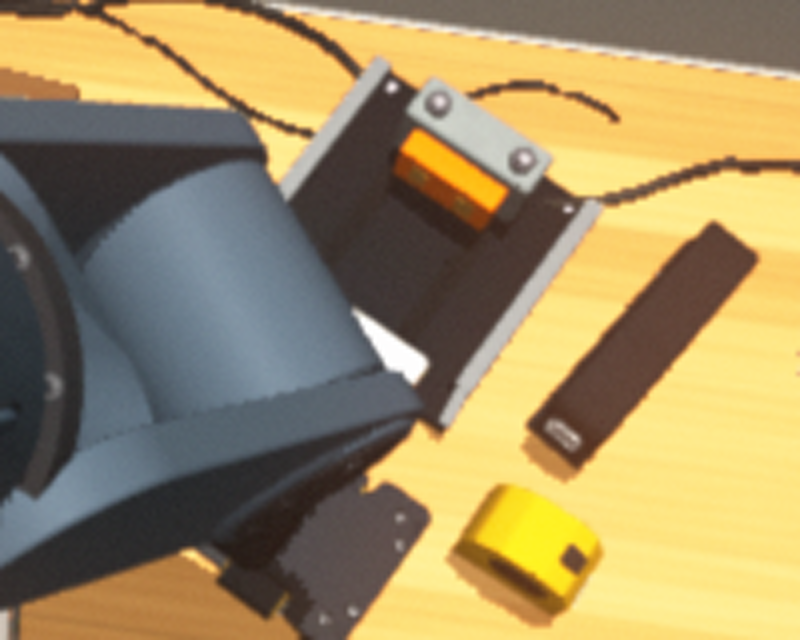

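Only the pack's front corner shows, at (430,360); its edge is parallel to the dock's front edge, as it should be. The arm hides the rest. Next I'll push high, following the tipping arc.

```bash
python3 -m handwheel '[[-0.017,0,0,0],[-0.033,0,0,0],[-0.047,0,0,0],[-0.06,0,-0.01,0],[-0.073,0,-0.02,0],[-0.087,0,-0.03,0],[-0.097,0,-0.037,0],[-0.097,0,-0.037,0]]'; python3 d.py
```

```text
time: 8.87
position: [0.3918, -0.3093, 0.105]
tool_rot: [0.245, 0.97, 0.001, -0.003]
ft_force: [-8.6, 0.5, 4.7]
grip_width: 0.0605
grip_force: 3.9
t 8.9 tcp in dock mm [-94.7   0.8 105. ] toolx yaw err deg 0.1 F dock [-7.83 -3.67  4.69] w 0.0605
```

```bash
python3 -m handwheel '[[-0.01,0,-0.017,0],[-0.02,0,-0.027,0],[-0.03,0,-0.035,0],[-0.043,0,-0.044,0],[-0.057,0,-0.052,0]]'; python3 d.py
```

```text
time: 9.28
position: [0.4089, -0.3185, 0.1206]
tool_rot: [0.245, 0.969, 0.0, -0.001]
ft_force: [-5.0, 3.6, 4.5]
grip_width: 0.0609
grip_force: 3.2
t 9.3 tcp in dock mm [-75.4   0.8 120.6] toolx yaw err deg 0.03 F dock [-6.09  0.8   4.46] w 0.0609
```

```bash
python3 -m handwheel '[[-0.015,0,-0.01,0],[-0.03,0,-0.019,0],[-0.045,0,-0.027,0],[-0.06,0,-0.034,0],[-0.075,0,-0.04,0],[-0.09,0,-0.045,0],[-0.105,0,-0.049,0],[-0.12,0,-0.052,0],[-0.13,0,-0.054,0]]'; python3 d.py
python3 - <<'E'
from h import *
from rig import vision
d=vision.camera("scene")
im=cv2.resize(d["frame"][130:260,200:440,::-1],None,fx=3.3,fy=3.3,interpolation=cv2.INTER_CUBIC);cv2.imwrite("pics/s2.png",im)
E
```

```text
time: 10.03
position: [0.444, -0.3385, 0.1365]
tool_rot: [0.246, 0.969, -0.0, 0.001]
ft_force: [0.4, 0.7, -1.2]
grip_width: 0.0606
grip_force: 0.2
t 10.0 tcp in dock mm [-34.9   0.  136.5] toolx yaw err deg 0.01 F dock [ 0.03  0.81 -1.16] w 0.0606
```

View pics/s2.png

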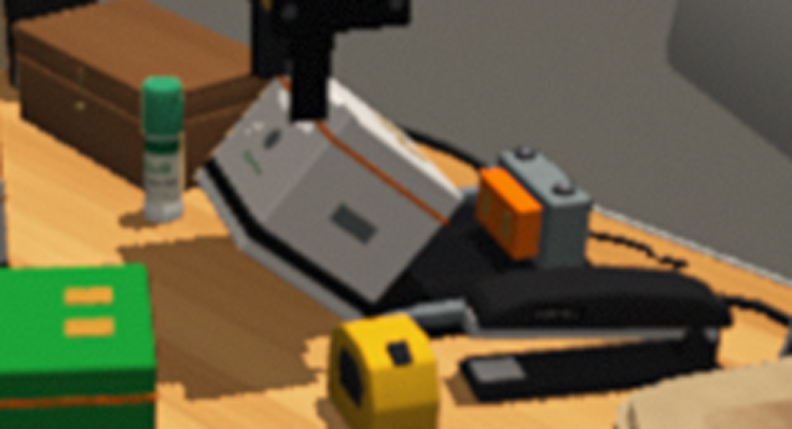

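It's tilted about 40–45° and close to balance, with almost no force on the fingers. A little more will take it over.

```bash
python3 -m handwheel '[[-0.01,0,-0.004,0],[-0.02,0,-0.007,0],[-0.03,0,-0.01,0],[-0.04,0,-0.01,0],[-0.05,0,-0.01,0],[-0.057,0,-0.01,0],[-0.057,0,-0.01,0],[-0.057,0,-0.01,0]]'; python3 d.py
python3 - <<'E'
from h import *
from rig import vision
d=vision.camera("scene")
im=cv2.resize(d["frame"][130:260,200:440,::-1],None,fx=3.3,fy=3.3,interpolation=cv2.INTER_CUBIC);cv2.imwrite("pics/s3.png",im)
E
```

```text
time: 10.75
position: [0.4583, -0.3458, 0.1393]
tool_rot: [0.246, 0.969, -0.0, 0.0]
ft_force: [0.5, 0.4, 0.6]
grip_width: 0.061
grip_force: 0.1
t 10.8 tcp in dock mm [-18.9   0.4 139.3] toolx yaw err deg 0.02 F dock [0.27 0.64 0.62] w 0.061
```

View pics/s3.png

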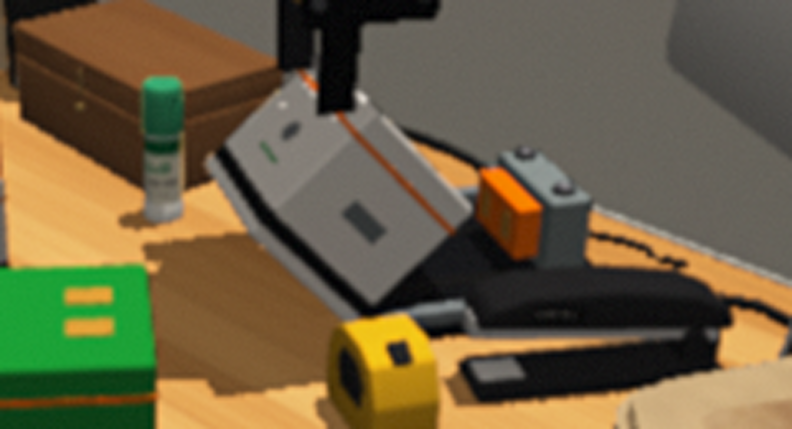

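It's right at balance and still resting on the fingers. I'll continue forward.

```bash
python3 -m handwheel '[[-0.01,0,0,0],[-0.02,0,0,0],[-0.03,0,0,0],[-0.04,0,0,0],[-0.05,0,0,0],[-0.06,0,0,0],[-0.067,0,0,0],[-0.067,0,0,0],[-0.067,0,0,0],[-0.067,0,0,0]]'; python3 d.py
python3 - <<'E'
from h import *
from rig import vision
d=vision.camera("scene")
im=cv2.resize(d["frame"][130:260,200:440,::-1],None,fx=3.3,fy=3.3,interpolation=cv2.INTER_CUBIC);cv2.imwrite("pics/s4.png",im)
E
```

```text
time: 11.63
position: [0.4757, -0.3551, 0.1393]
tool_rot: [0.246, 0.969, 0.0, -0.0]
ft_force: [-0.1, -0.7, -0.2]
grip_width: 0.0608
grip_force: 0.0
t 11.6 tcp in dock mm [  0.9   0.5 139.3] toolx yaw err deg 0.01 F dock [ 0.24 -0.69 -0.25] w 0.0608
```

View pics/s4.png

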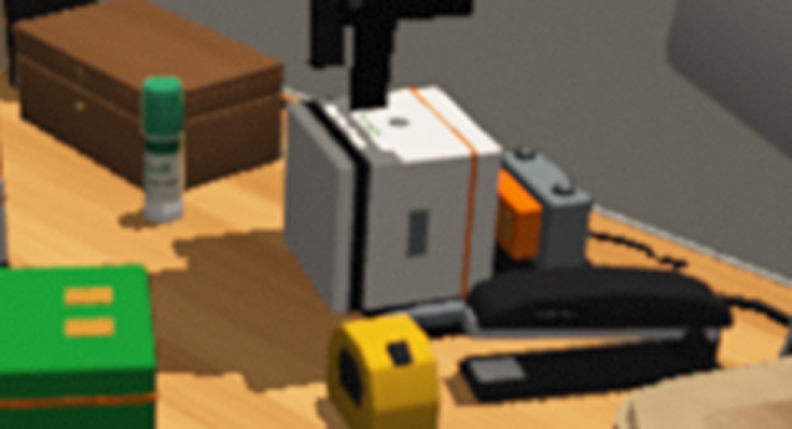

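The pack is lying on its side on the dock, contacts forward. I'll go back behind it and lower.

```bash
python3 -m handwheel '[[0.05,0,-0.03,0],[0.16,0,-0.03,0],[0.16,0,0,0],[0.16,0,0.1,0],[0.16,0,0.28,0],[0.16,0,0.28,0],[0.16,0,0.28,0],[0.16,0,0.28,0]]'; python3 d.py
python3 -m handwheel '[[-0.02,0,0,0],[-0.04,0,0,0],[-0.05,0,0,0],[-0.06,0,0,0],[-0.067,0,0,0],[-0.073,0,0,0],[-0.08,0,0,0]]'; python3 d.py
python3 -m handwheel '[[-0.006,0,0,0],[-0.012,0,0,0],[-0.018,0,0,0]]'; python3 d.py
```

```text
time: 12.35
position: [0.4334, -0.3322, 0.0547]
tool_rot: [0.246, 0.969, 0.001, -0.001]
ft_force: [0.4, 0.2, -0.0]
grip_width: 0.0613
grip_force: 0.0
t 12.3 tcp in dock mm [-47.3   0.5  54.7] toolx yaw err deg 0.0 F dock [ 0.3   0.36 -0.01] w 0.0613
time: 12.93
position: [0.4543, -0.3433, 0.0556]
tool_rot: [0.246, 0.969, 0.0, -0.001]
ft_force: [-4.9, 2.4, 3.5]
grip_width: 0.061
grip_force: 2.2
t 12.9 tcp in dock mm [-23.6   0.7  55.6] toolx yaw err deg 0.02 F dock [-5.41 -0.21  3.53] w 0.061
time: 13.18
position: [0.4595, -0.3463, 0.0553]
tool_rot: [0.246, 0.969, 0.0, -0.0]
ft_force: [-3.7, 3.2, 3.0]
grip_width: 0.0608
grip_force: 2.2
t 13.2 tcp in dock mm [-17.6   0.5  55.3] toolx yaw err deg 0.02 F dock [-4.76  1.11  2.96] w 0.0608
```

```bash
python3 -m handwheel '[[-0.005,0,0,0],[-0.01,0,0,0],[-0.015,0,0,0],[-0.02,0,0,0]]'; python3 d.py|cut -c1-200
python3 -m handwheel '[[-0.005,0,0,0],[-0.01,0,0,0],[-0.015,0,0,0],[-0.02,0,0,0]]'>/dev/null; python3 d.py
python3 -m handwheel '[[-0.004,0,0,0],[-0.008,0,0,0],[-0.012,0,0,0]]'>/dev/null; python3 d.py
```

```text
time: 13.52
position: [0.4649, -0.3494, 0.0553]
tool_rot: [0.246, 0.969, 0.0, -0.0]
ft_force: [-3.1, 1.6, 2.6]
grip_width: 0.0607
grip_force: 2.2
t 13.5 tcp in dock mm [-11.4   0.4  55.3] toolx yaw err deg 0.01 F dock [-3.5  -0.05  2.61] w 0.0607
t 13.8 tcp in dock mm [-7.6  0.5 55.2] toolx yaw err deg 0.03 F dock [-8.78 -1.7   6.65] w 0.0608
t 14.1 tcp in dock mm [-4.2  0.5 55.2] toolx yaw err deg 0.03 F dock [-9.58 -0.7   5.56] w 0.0608
```

```bash
python3 -m handwheel '[[-0.003,0,0,0],[-0.006,0,0,0],[-0.006,0,0,0]]'>/dev/null; python3 d.py
python3 -m handwheel '[[-0.003,0,0,0],[-0.006,0,0,0],[-0.006,0,0,0]]'>/dev/null; python3 d.py
```

```text
t 14.3 tcp in dock mm [-2.   0.5 55.2] toolx yaw err deg 0.03 F dock [-8.17 -0.6   5.21] w 0.0609
t 14.6 tcp in dock mm [-0.2  0.5 55.2] toolx yaw err deg 0.03 F dock [-7.99 -1.06  4.34] w 0.0607
```

```bash
python3 -m handwheel '[[-0.003,0,0,0],[-0.005,0,0,0],[-0.005,0,0,0]]'>/dev/null; python3 d.py
```

```text
t 14.8 tcp in dock mm [ 1.2  0.5 55.2] toolx yaw err deg 0.03 F dock [-8.26 -0.5   5.32] w 0.0609
```

```bash
python3 -m handwheel '[[-0.002,0,0,0],[-0.004,0,0,0],[-0.004,0,0,0]]'>/dev/null; python3 d.py
python3 -m handwheel '[[-0.002,0,0,0],[-0.004,0,0,0],[-0.004,0,0,0]]'>/dev/null; python3 d.py
```

```text
t 15.1 tcp in dock mm [ 2.4  0.5 55.2] toolx yaw err deg 0.03 F dock [-8.1  -1.63  5.15] w 0.0609
t 15.3 tcp in dock mm [ 2.5  0.5 55.2] toolx yaw err deg 0.04 F dock [-10.79  -1.89   7.34] w 0.0609
```

The pack stalled at 2.4 mm and the force is rising. I'll confirm the stop and hold there.

```bash
python3 -m handwheel '[[-0.002,0,0,0],[-0.003,0,0,0],[-0.003,0,0,0],[-0.003,0,0,0]]'>/dev/null; python3 d.py
```

```text
t 15.7 tcp in dock mm [ 2.4  0.5 55.3] toolx yaw err deg 0.04 F dock [-12.43  -2.17   9.07] w 0.0609
```

```bash
python3 -m handwheel '[[-0.001,0,0,0],[-0.002,0,0,0],[-0.002,0,0,0],[-0.002,0,0,0],[-0.002,0,0,0],[-0.002,0,0,0]]'>/dev/null; python3 d.py
```

```text
t 16.2 tcp in dock mm [ 2.4  0.5 55.2] toolx yaw err deg 0.04 F dock [-13.45  -2.33   9.34] w 0.0608
```

That's a hard stop, held at about 13 N. Now back off, rise and check.

```bash
python3 -m handwheel '[[0.01,0,0,0],[0.03,0,0,0],[0.1,0,0,0],[0.2,0,0,0],[0.25,0,0,0],[0.25,0,-0.5,0],[0.25,0.6,-0.5,0],[0.25,0.6,-0.5,0],[0.25,0.6,-0.5,0],[0.25,0.6,-0.5,0],[0.25,0.6,-0.5,0],[0.25,0.6,-0.5,0],[0.25,0.6,-0.5,0],[0.25,0.6,-0.5,0]]'; python3 d.py
python3 - <<'E'
from h import *
from rig import vision
a=[cv2.resize(vision.camera(c)["frame"][s,:,::-1][:,t],(400,300),interpolation=cv2.INTER_CUBIC) for c,s,t in(("top",slice(80,230),slice(220,420)),("scene",slice(120,270),slice(220,420)))]
cv2.imwrite("pics/end.png",np.hstack(a))
E
```

```text
time: 17.35
position: [0.5016, -0.1646, 0.2053]
tool_rot: [0.245, 0.969, -0.0, 0.001]
ft_force: [0.3, -0.2, -0.3]
grip_width: 0.0608
grip_force: 0.0
t 17.4 tcp in dock mm [-67.2 180.3 205.3] toolx yaw err deg 0.07 F dock [ 0.38 -0.06 -0.29] w 0.0608
```

View pics/end.png

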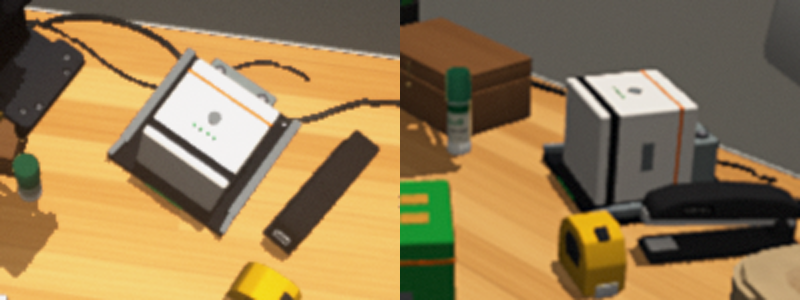

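The pack lies square between the rails, pressed against the head, and its indicator LEDs are lit. The glue stick, tape measure and stapler stand where they were, and the arm is clear.

```bash
python3 -c "from rig import job;print(job.hand_in())"
```

```text
the job is handed in; nothing more can be done
None
```

The pack is on its side on the dock, contacts forward and pushed to the carriage's hard stop. I held it there at about 13 N along the dock (about 16 N in all), backed the arm clear and handed the job in; no verdict came back.

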